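Park the topping pumps in order

ROBOT

A 6-joint arm with a two-finger parallel gripper is mounted at the origin on the work surface. World frame = base frame: x ahead of the robot, y to its left, z up, the work surface at z = 0. Lengths are in m, angles in degrees, forces in N, time in s.
With the tool pointing down it reaches from about 0.375 to 0.9 m from the base axis. Payload 3.1 kg.
Tool frame: the origin (TCP) lies on the centre line of the jaws, within the pads' length; the fingertips stand 14 mm ahead of it and the grasp point (between the pads) lies 5 mm behind it (bot.tips_ahead is the distance from the TCP to the fingertips, in m); z points along the fingers, y is the line along which they close (so a half turn about z gives the same grasp; the last joint's range is limited). The gripper opens to 87 mm and grips with 3 to 60 N. Pads are 19 mm wide; open, the fingers measure 117 mm over their backs; the gripper's body (75 mm by 190 mm) begins 51 mm behind the grasp point.
Start: joints at [60.762, 30.224, 82.088, -0, 67.689, -10.227], TCP at [0.204, 0.591, 0.237] pointing down, gripper open.
Joint ranges: [-176.69, 176.69], [-43.24, 126.21], [12.49, 139.97], [-82, 262], [0, 151.66], [-163.58, 163.58]. Speed limits (degrees/s): [159.86, 159.86, 180, 180, 180, 180].

INTERFACE

Orientations are given as a 3x3 rotation matrix whose columns are the frame's x, y, z axes.
In Python, from rig import bot gives the robot as it stands.
- The arm moves only by the tool play_rows, never from a script. Its argument "moves" is a list that holds one entry, the list of rows, each a list of 6 numbers: the shift along the tool's x, y, z in mm, then the turn, a rotation vector about the tool's x, y, z in rad. A call has 1 to 5 rows; each row shifts and turns the commanded pose from where the row before left it, along the tool's axes as they then stand; what a row does not reach is not made up. A row lasts 1/10 s, in which the tool goes at most 50 mm and 8.59 degrees, less where a joint would pass 70% of its speed; a pose out of reach is approached as far as the arm can. A call with a gripper value outside its range is refused whole. "fingers" is the opening, from -1 (shut) to 1 (fully open), set as the call begins (left out, the last holds). The fingers move at their own pace and stop on an object; the grip force is fixed at half the most. Time passes only in rows, so rows that do not move let the fingers close. It gives the time, the measured TCP pose, the force, the opening and the grip force at its end, in the units of the state.
- bot.read_state(): the state, without advancing time (a new reading comes with each control period).
- bot.capture(name): name is "side" or "top"; returns a dict with "image" (420x560x3 uint8, blue, green, red), "fx", "fy", "cx", "cy" (pixels), "R" (3x3) and "t" (3): a world point X has camera coordinates R X + t. Camera axes: x right, y down, z forward; pixel columns grow to the right and rows downward; lengths in m; the calibration is good to about 2 mm. A picture is of the moment at which its call begins. There is no depth.
- bot.hand_in(): hands the job in; it is judged then, once.
Trained networks look in a picture, given as the dict that the camera call returned (one of the last four; its "shot" number tells which), for a name from the list of things; names that differ only in an ending like _2 or _b are one class to them, and where a whole thing is asked for, a point or a joint stands for the part that bears it (a point fixed in the world has none). Each returns a list of dicts, best first, with "confidence" (0 to 1); they miss things now and then, are a little off and sometimes report something else, mostly with a low value. They report only what shows in the picture. A call takes as long as a camera call.
- bot.search_frame(picture, query): "centre" ([column, row] in pixels, amid what is visible of it).
- bot.silhouettes(picture, query): "pixels" (420x560 bool, what is visible of it) and "centre" ([column, row] in pixels, amid what is visible of it).
- bot.pinpoint(picture, query): "centre" ([column, row] in pixels: a listed point, or the origin of a listed thing).
The state is a dict: "time_s": time; "joint_positions": joint angles; "qvel": joint speeds; "tau": joint torques, N m; "position": TCP position; "tcp_rot": TCP orientation; "force": force on the tool from outside, world axes, zero at the start; "moment": the same for the moment, N m; "opening": opening from 0.0 (shut) to 1.0 (fully open); "grasp_force": force on a finger pad.
Only numpy, scipy, OpenCV 4.12 (cv2) and the standard library are available. Lean on these libraries where they do the work, as an engineer would, in place of code of your own. Each camera call takes 0.05 s, during which the arm holds its last target. There are 200 camera calls.

TASK

Close down the dessert station's topping rail: with your fingertips, lightly push down the pump with the flat disc head, then the one with the bar head, then the one with the domed head, in that order, each well past half-way down its 30 mm stroke, where it stays by itself, and never forced hard against its stop. The pump with the square head is still in use, so leave it up, and do not pull any head upward. Do not shift or tip the cups, jar, tin, scraper or bottle.

Things in the scene. Friction and masses are not known exactly. Their poses are not given: they have to be found in the camera images.
- rail: Steel topping rail, fixed: a box 200 mm deep (x from -80 to +120 mm), 470 mm wide (y), its top 110 mm above the work surface; origin on the work surface. The four pumps stand on its top in one row along its y, 110 mm apart (y = -165, -55, 55, 165 mm, x = 0), in any order. A black drip tray 110 mm deep and 12 mm high lies in front (towards the robot, -x).
- disc_pump: Whole pump with black head shaped as a flat round disc, 58 mm across and 10 mm thick. Origin at the foot of its steel collar (52 mm across) on the rail's top, z up. A steel spout 10 mm thick leaves the stem below the head and reaches 125 mm towards -x, about 20 mm below the head's top or lower; no part of the pump rises above the head.
- disc_top (a point): Centre of the upper face of the disc pump's black head; about 200 mm above the work surface when up; moves with the head.
- disc_head (a joint): How far this head is pushed down, in m: 0 = up (starts between 0 and 0.006), 0.030 = down against its stop, negative = pulled up out of its collar (to -0.015). It moves straight down, takes about 5 N to start and 8 N near the bottom (friction and a weak spring), and stays wherever it is left.
- bar_pump: Whole pump with black head shaped as a straight bar, 80 mm long, 22 mm wide and 14 mm thick, crosswise to its spout (long along the pump's y). Origin at the foot of its steel collar (52 mm across) on the rail's top, z up. A steel spout 10 mm thick leaves the stem below the head and reaches 125 mm towards -x, about 20 mm below the head's top or lower; no part of the pump rises above the head.
- bar_top (a point): Centre of the upper face of the bar pump's black head; about 200 mm above the work surface when up; moves with the head.
- bar_head (a joint): How far this head is pushed down, in m: 0 = up (starts between 0 and 0.006), 0.030 = down against its stop, negative = pulled up out of its collar (to -0.015). It moves straight down, takes about 5 N to start and 8 N near the bottom (friction and a weak spring), and stays wherever it is left.
- dome_pump: Whole pump with black head shaped as a rounded mushroom dome, 42 mm across and 26 mm high, its very top nearly flat over 20 mm. Origin at the foot of its steel collar (52 mm across) on the rail's top, z up. A steel spout 10 mm thick leaves the stem below the head and reaches 125 mm towards -x, about 20 mm below the head's top or lower; no part of the pump rises above the head.
- dome_top (a point): Centre of the upper face of the dome pump's black head; about 200 mm above the work surface when up; moves with the head.
- dome_head (a joint): How far this head is pushed down, in m: 0 = up (starts between 0 and 0.006), 0.030 = down against its stop, negative = pulled up out of its collar (to -0.015). It moves straight down, takes about 5 N to start and 8 N near the bottom (friction and a weak spring), and stays wherever it is left.
- square_pump: Whole pump with black head shaped as a square block 40 x 40 mm, 12 mm thick; this pump is to be left up. Origin at the foot of its steel collar (52 mm across) on the rail's top, z up. A steel spout 10 mm thick leaves the stem below the head and reaches 125 mm towards -x, about 20 mm below the head's top or lower; no part of the pump rises above the head.
- square_top (a point): Centre of the upper face of the square pump's black head; about 200 mm above the work surface when up; moves with the head.
- square_head (a joint): How far this head is pushed down, in m: 0 = up (starts between 0 and 0.006), 0.030 = down against its stop, negative = pulled up out of its collar (to -0.015). It moves straight down, takes about 5 N to start and 8 N near the bottom (friction and a weak spring), and stays wherever it is left.
- cup: Open paper cup, 76 mm across the rim, 85 mm high, on the drip tray in front of the pumps; origin at the centre of its underside. Bystander.
- jar: Small lidded jar, 42 mm across, 62 mm high, on the rail behind the pumps; origin at the centre of its underside. Bystander.
- tin: Aluminium tin, 48 mm across, 35 mm high, on the rail behind the pumps; origin at the centre of its underside. Bystander.
- scraper: Small scraper lying flat on the rail behind the pumps, 120 mm long, 10 mm high; origin on its underside, near the middle. Bystander.
- sauce: Clear sauce bottle, 60 mm across, 170 mm high, on the table to the left (+y); origin at the centre of its underside. Bystander.
- cup_stack: Stack of upturned paper cups, 80 mm across, 140 mm high, on the table to the right (-y); origin at the centre of its underside. Bystander.

How it is judged (in metres and radians):
On the way, in this order (a step that is already met when the one before it is completed fails the run):
1. the disc head is at least half-way down, the other three still up (value of joint disc_head above 0.015 m and value of joint each of bar_head, dome_head below 0.01 m and distance of square_top from where it was at the start of the episode below 0.004 m), for 0.2 s.
2. then the bar head is at least half-way down, the dome and square ones still up (value of joint each of disc_head, bar_head above 0.015 m and value of joint dome_head below 0.01 m and distance of square_top from where it was at the start of the episode below 0.004 m), for 0.2 s.
3. then the dome head is at least half-way down, the square one still up (value of joint each of disc_head, bar_head, dome_head above 0.015 m and distance of square_top from where it was at the start of the episode below 0.004 m), for 0.2 s.
At the end, for the whole second after the job is handed in: The disc, bar and dome heads are each pushed down at least 15 mm of their 30 mm and at rest, the square head is within 4 mm of its starting height, and every bystander stands within 20 mm of where it stood, not tipped (all of step 3 and distance of each of cup, jar, tin, scraper, sauce, cup_stack from where it was at the start of the episode below 0.02 m and angle between each of cup, jar, tin, scraper, sauce, cup_stack's own z axis and vertical below 0.3 rad and velocity of joint disc_head between -0.005 and 0.005 m/s and velocity of joint bar_head between -0.005 and 0.005 m/s and velocity of joint dome_head between -0.005 and 0.005 m/s and velocity of joint square_head between -0.005 and 0.005 m/s); the robot touches nothing.
It fails at once if out of order: the bar head goes down (over 10 mm) before the disc head is half-way down, or the dome head before the bar head is half-way down ((value of joint bar_head above 0.01 m and value of joint disc_head below 0.015 m) or (value of joint dome_head above 0.01 m and value of joint bar_head below 0.015 m)).
It fails at once if the square head is moved by more than 4 mm (not (distance of square_top from where it was at the start of the episode below 0.004 m)).
It fails at once if a pump head is pulled up above its rest (by more than 4 mm) (value of joint any of disc_head, bar_head, dome_head, square_head below -0.004 m).
It fails at once if a pump is pressed hard (over 22 N) (contact force between any of the fingers, the arm and disc_pump above 22 N or contact force between any of the fingers, the arm and bar_pump above 22 N or contact force between any of the fingers, the arm and dome_pump above 22 N or contact force between any of the fingers, the arm and square_pump above 22 N).
It fails at once if a bystander is shifted by more than 20 mm or tipped (not (distance of each of cup, jar, tin, scraper, sauce, cup_stack from where it was at the start of the episode below 0.02 m and angle between each of cup, jar, tin, scraper, sauce, cup_stack's own z axis and vertical below 0.3 rad)).
It also fails if it takes over 43 s, if anything falls off the work surface, if the arm or the gripper's body presses on something with over 40 N, if the wrist force passes 120 N, or if a joint passes its speed limit or range.

## Working session

There is one attempt and no reset: what is moved stays moved. The work goes in short steps, Python scripts to look and compute and a tool call to move; the robot and the scene stay as the last step left them, time stands still between calls to the robot, and variables do not carry over. Pictures are saved under pics/ and viewed, at most 10 in all, crops included, and the job is handed in when it is done.

Besides the shell and the picture viewer there is one more tool, called as name(argument=value, ...), one argument or row to a line, values as JSON. play_rows: Moves the arm, as the interface text tells. Its arguments: {"type":"object","properties":{"moves":{"type":"array","items":{"type":"array","items":{"type":"array","items":{"type":"number"}}}},"fingers":{"type":"number"}},"required":["moves"]}

```bash
mkdir -p pics; cat > h.py <<'E'
import numpy as np,cv2
from rig import bot
def ray(c,p):
    d=c["R"].T@np.array([(p[0]-c["cx"])/c["fx"],(p[1]-c["cy"])/c["fy"],1.]);return -c["R"].T@c["t"],d/np.linalg.norm(d)
def tri(obs):
    A=0;b=0
    for c,p in obs:
        o,d=ray(c,p);M=np.eye(3)-np.outer(d,d);A=A+M;b=b+M@o
    X=np.linalg.solve(A,b)
    e=[]
    for c,p in obs:
        q=c["R"]@X+c["t"];e.append(np.hypot(c["fx"]*q[0]/q[2]+c["cx"]-p[0],c["fy"]*q[1]/q[2]+c["cy"]-p[1]))
    return X,np.array(e)
def proj(c,X):
    q=c["R"]@X+c["t"];return [c["fx"]*q[0]/q[2]+c["cx"],c["fy"]*q[1]/q[2]+c["cy"]]
E
python3 - <<'E'
from h import *
np.set_printoptions(precision=4,suppress=True)
s=bot.capture("side");t=bot.capture("top")
cv2.imwrite("pics/s.png",s["image"]);cv2.imwrite("pics/t.png",t["image"])
for n in ["disc_top","bar_top","dome_top","square_top","rail","cup","jar","tin","sauce","cup_stack"]:
    a=bot.pinpoint(s,n);b=bot.pinpoint(t,n)
    print(n,[(np.round(x["centre"]),round(x["confidence"],2)) for x in a[:2]],[(np.round(x["centre"]),round(x["confidence"],2)) for x in b[:2]],end=' ')
    if a and b: print(*tri([(s,a[0]["centre"]),(t,b[0]["centre"])]))
    else: print()
st=bot.read_state();print(st["position"],st["tcp_rot"],st["force"],bot.tips_ahead,st["opening"],st["time_s"])
E
```

```text
disc_top [(array([252., 177.]), 0.97)] [(array([242., 207.]), 0.73), (array([354., 180.]), 0.44)] [0.5315 0.0916 0.1977] [0.4095 0.3896]
bar_top [(array([274., 200.]), 0.75)] [(array([281., 205.]), 0.86)] [ 0.5356 -0.0168  0.1909] [1.0915 0.9829]
dome_top [(array([301., 223.]), 0.58)] [(array([319., 203.]), 0.59)] [ 0.541  -0.1234  0.1941] [0.5756 0.4904]
square_top [(array([326., 253.]), 0.7)] [(array([363., 203.]), 0.82)] [ 0.5339 -0.2397  0.1976] [1.6254 1.2944]
rail [(array([286., 270.]), 0.59)] [(array([298., 218.]), 0.96), (array([282., 212.]), 0.29)] [ 0.5385 -0.0694 -0.0131] [0.7808 0.6636]
cup [(array([216., 255.]), 0.75), (array([286., 270.]), 0.42)] [(array([259., 263.]), 0.88)] [0.3951 0.0568 0.0085] [0.518  0.4551]
jar [(array([285., 198.]), 0.64), (array([326., 281.]), 0.36)] [(array([258., 184.]), 0.52)] [0.6142 0.0523 0.1227] [1.4507 1.3549]
tin [(array([354., 264.]), 0.6), (array([325., 252.]), 0.19)] [(array([282., 201.]), 0.71), (array([353., 180.]), 0.7)] [ 0.6782 -0.0663 -0.0773] [29.2875 25.0731]
sauce [(array([200., 172.]), 0.91)] [(array([135., 228.]), 0.97), (array([361., 201.]), 0.39)] [0.5197 0.4425 0.0039] [1.4113 1.4925]
cup_stack [(array([346., 387.]), 0.58)] [(array([413., 238.]), 0.83)] [ 0.4652 -0.4276 -0.0141] [0.4558 0.314 ]
[0.2036 0.5909 0.2365] [[-0.9455  0.3257  0.    ]
 [ 0.3257  0.9455  0.    ]
 [-0.      0.     -1.    ]] [ 0.062  -1.3306 -0.4159] 0.014 1.0037504824334702 1.1
```

View pics/s.png

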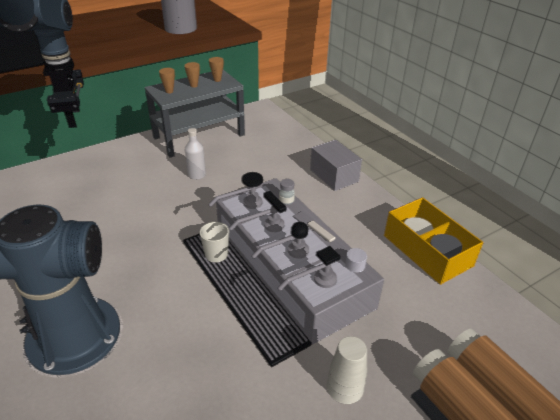

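View pics/t.png

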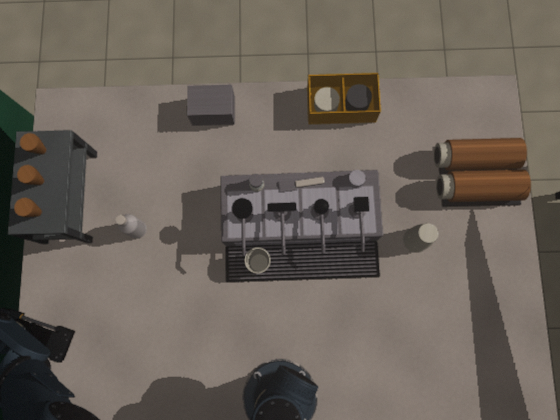

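The side view shows the disc at (252,180), bar at (275,201), dome at (300,230) and square at (328,256). The top view shows the same order left to right along row ~206. The networks agree with both views. Next I move above the disc with the fingers shut.

play_rows(
  moves=[
    [[-31.5,-24.3,0,0,0,0],[-31.5,-24.3,0,0,0,0],[-31.5,-24.3,0,0,0,0],[-31.5,-24.3,0,0,0,0],[-31.5,-24.3,0,0,0,0]],
  ],
  fingers=-1,
)

```text
time_s: 1.6
position: [0.3136, 0.4235, 0.2367]
tcp_rot: [[-0.946, 0.325, 0.0], [0.325, 0.946, 0.0], [-0.0, 0.0, -1.0]]
force: [-0.5, -0.0, -0.2]
opening: 0.632
grasp_force: 0.0
```

play_rows(
  moves=[
    [[-31.5,-24.3,0,0,0,0],[-31.5,-24.3,0,0,0,0],[-31.5,-24.3,0,0,0,0],[-31.5,-24.3,0,0,0,0],[-31.5,-24.3,0,0,0,0]],
  ],
)

```text
time_s: 2.1
position: [0.4231, 0.2572, 0.2368]
tcp_rot: [[-0.945, 0.326, 0.001], [0.326, 0.945, 0.0], [-0.001, 0.001, -1.0]]
force: [0.8, 1.1, -0.0]
opening: 0.172
grasp_force: 0.0
```

play_rows(
  moves=[
    [[-31.5,-24.3,0,0,0,0],[-31.5,-24.3,0,0,0,0],[-31.5,-24.3,0,0,0,0],[-31.5,-24.3,0,0,0,0],[-31.5,-24.3,0,0,0,0]],
  ],
)

```text
time_s: 2.6
position: [0.5324, 0.0908, 0.2367]
tcp_rot: [[-0.945, 0.326, 0.001], [0.326, 0.945, 0.0], [-0.0, 0.0, -1.0]]
force: [0.4, 0.5, 0.8]
opening: 0.006
grasp_force: 0.0
```

```bash
python3 - <<'E'
from h import *
s=bot.capture("side");t=bot.capture("top")
def crop(i,x,y,w=133,h=100): return cv2.resize(i[y:y+h,x:x+w],(w*3,h*3),interpolation=cv2.INTER_CUBIC)
cv2.imwrite("pics/c1.png",np.hstack([crop(s["image"],220,120),crop(t["image"],200,150)]))
st=bot.read_state();tip=np.array(st["position"])-[0,0,.014];print(st["position"],proj(s,tip),proj(t,tip),st["force"])
E
```

```text
[0.53537338 0.08829179 0.23692968] [np.float64(254.04611093107363), np.float64(168.87876369769478)] [np.float64(242.04701511643472), np.float64(204.13847214425496)] [-0.33179452  1.15812662 -0.12014213]
```

View pics/c1.png

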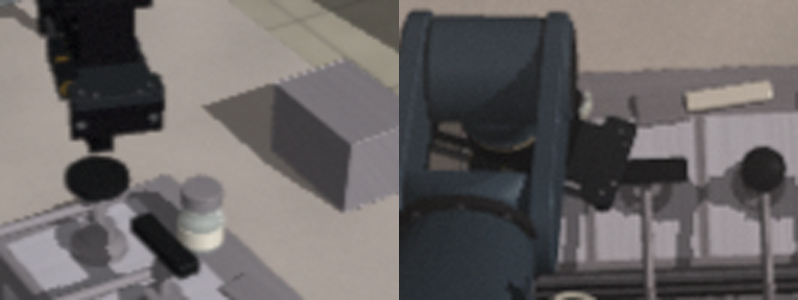

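The shut tips (253,170) stand right above the disc (252,179). I'll make a small correction and go down.

play_rows(
  moves=[
    [[5,1.5,5,0,0,0],[0,0,6,0,0,0],[0,0,5,0,0,0],[0,0,3,0,0,0],[0,0,0,0,0,0]],
  ],
)

```text
time_s: 3.2
position: [0.5266, 0.0962, 0.2169]
tcp_rot: [[-0.946, 0.324, -0.001], [0.324, 0.946, 0.0], [0.001, -0.0, -1.0]]
force: [-0.1, 0.3, 0.2]
opening: 0.003
grasp_force: 0.0
```

play_rows(
  moves=[
    [[0,0,2,0,0,0],[0,0,2,0,0,0],[0,0,1,0,0,0],[0,0,0,0,0,0],[0,0,0,0,0,0]],
  ],
)

```text
time_s: 3.7
position: [0.5274, 0.0953, 0.2126]
tcp_rot: [[-0.945, 0.326, 0.0], [0.326, 0.945, -0.0], [-0.0, 0.0, -1.0]]
force: [0.3, 0.2, 0.5]
opening: 0.003
grasp_force: 0.0
```

play_rows(
  moves=[
    [[0,0,2,0,0,0],[0,0,2,0,0,0],[0,0,1,0,0,0],[0,0,0,0,0,0],[0,0,0,0,0,0]],
  ],
)

```text
time_s: 4.2
position: [0.5276, 0.0954, 0.2079]
tcp_rot: [[-0.945, 0.326, 0.001], [0.326, 0.945, -0.0], [-0.001, 0.0, -1.0]]
force: [0.7, 0.3, 3.7]
opening: 0.008
grasp_force: 2.3
```

play_rows(
  moves=[
    [[0,0,2,0,0,0],[0,0,2,0,0,0],[0,0,2,0,0,0],[0,0,2,0,0,0],[0,0,0,0,0,0]],
  ],
)

```text
time_s: 4.7
position: [0.5276, 0.0954, 0.1997]
tcp_rot: [[-0.945, 0.326, 0.001], [0.326, 0.945, -0.0], [-0.001, 0.0, -1.0]]
force: [0.4, -0.7, 2.6]
opening: 0.004
grasp_force: 1.9
```

play_rows(
  moves=[
    [[0,0,2,0,0,0],[0,0,2,0,0,0],[0,0,2,0,0,0],[0,0,1,0,0,0],[0,0,0,0,0,0]],
  ],
)

```text
time_s: 5.2
position: [0.5276, 0.0954, 0.1929]
tcp_rot: [[-0.945, 0.326, 0.001], [0.326, 0.945, -0.0], [-0.001, 0.0, -1.0]]
force: [-1.7, -0.4, 4.9]
opening: 0.007
grasp_force: 2.5
```

play_rows(
  moves=[
    [[0,0,2,0,0,0],[0,0,2,0,0,0],[0,0,1,0,0,0],[0,0,0,0,0,0],[0,0,0,0,0,0]],
  ],
)

```text
time_s: 5.7
position: [0.5276, 0.0954, 0.188]
tcp_rot: [[-0.945, 0.326, 0.001], [0.326, 0.945, -0.0], [-0.001, 0.0, -1.0]]
force: [-0.7, -0.6, 6.2]
opening: 0.008
grasp_force: 2.8
```

play_rows(
  moves=[
    [[0,0,-10,0,0,0],[0,0,-15,0,0,0],[0,0,-15,0,0,0],[0,0,-10,0,0,0],[0,0,0,0,0,0]],
  ],
)

```text
time_s: 6.2
position: [0.5282, 0.0955, 0.239]
tcp_rot: [[-0.945, 0.326, 0.003], [0.326, 0.945, -0.0], [-0.003, 0.001, -1.0]]
force: [0.6, -0.7, -0.3]
opening: 0.007
grasp_force: 0.0
```

```bash
python3 - <<'E'
from h import *
s=bot.capture("side")
def crop(i,x,y,w=133,h=100): return cv2.resize(i[y:y+h,x:x+w],(w*4,h*4),interpolation=cv2.INTER_CUBIC)
cv2.imwrite("pics/c2.png",crop(s["image"],220,150))
print([(n,bot.pinpoint(s,n)[0]["centre"]) for n in ["disc_top","bar_top"]])
print(proj(s,np.array([.5315,.0916,.1977])),proj(s,np.array([.5315,.0916,.175])),bot.read_state()["position"])
E
```

```text
[('disc_top', [215.1, 252.0]), ('bar_top', [273.3, 201.3])]
[np.float64(252.28688588246473), np.float64(176.60416194592858)] [np.float64(252.43765442558507), np.float64(183.56230825979824)] [0.5268112  0.09543425 0.23701535]
```

View pics/c2.png

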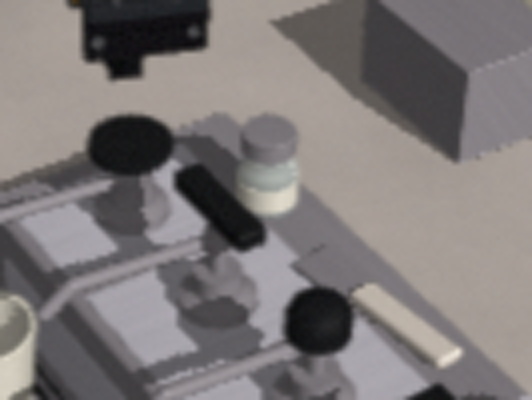

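The disc has dropped from row 179 to 186, about 22 mm, and the other heads are unchanged. Next is the bar.

play_rows(
  moves=[
    [[-15,-34.8,0,0,0,0],[-15,-34.8,0,0,0,0],[-15,-34.8,0,0,0,0],[0,0,0,0,0,0],[0,0,0,0,0,0]],
  ],
)

```text
time_s: 6.85
position: [0.5353, -0.0185, 0.2366]
tcp_rot: [[-0.945, 0.328, -0.002], [0.328, 0.945, 0.001], [0.002, 0.0, -1.0]]
force: [-0.8, 1.1, -0.4]
opening: 0.004
grasp_force: 0.0
```

```bash
python3 - <<'E'
from h import *
s=bot.capture("side");t=bot.capture("top")
def crop(i,x,y,w=133,h=133): return cv2.resize(i[y:y+h,x:x+w],(w*3,h*3),interpolation=cv2.INTER_CUBIC)
cv2.imwrite("pics/c3.png",np.hstack([crop(s["image"],220,140),crop(t["image"],200,150)]))
st=bot.read_state();tip=np.array(st["position"])-[0,0,.014];print(st["position"],proj(s,tip),proj(t,tip),proj(s,np.array([.5355,-.018,.197])))
E
```

```text
[ 0.53517348 -0.01707516  0.23692223] [np.float64(275.2372138390666), np.float64(190.1251691621164)] [np.float64(280.9119512596756), np.float64(203.29140306696476)] [np.float64(275.4140628642622), np.float64(198.5903905469439)]
```

View pics/c3.png

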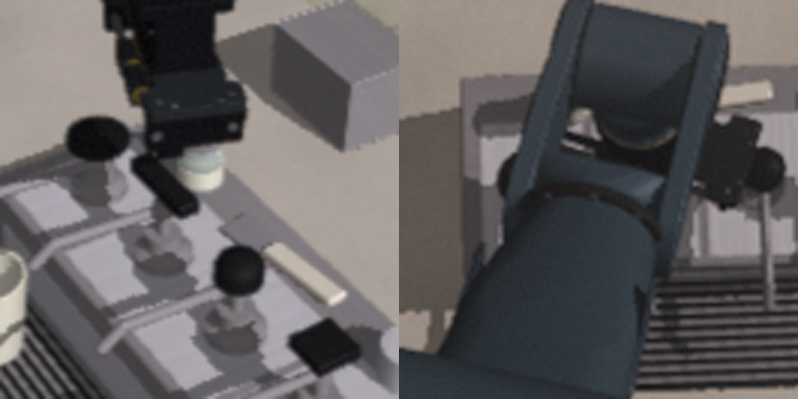

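The tip (275,190) is above the bar centre (275,200). Going down.

play_rows(
  moves=[
    [[0,0,6,0,0,0],[0,0,6,0,0,0],[0,0,5,0,0,0],[0,0,3,0,0,0],[0,0,0,0,0,0]],
  ],
)

```text
time_s: 7.45
position: [0.5354, -0.0176, 0.2168]
tcp_rot: [[-0.946, 0.325, -0.001], [0.325, 0.946, 0.0], [0.002, -0.0, -1.0]]
force: [-0.3, -0.0, 0.2]
opening: 0.003
grasp_force: 0.0
```

play_rows(
  moves=[
    [[0,0,2,0,0,0],[0,0,2,0,0,0],[0,0,1,0,0,0],[0,0,0,0,0,0]],
  ],
)

```text
time_s: 7.85
position: [0.5358, -0.018, 0.2125]
tcp_rot: [[-0.945, 0.326, -0.0], [0.326, 0.945, 0.0], [0.0, -0.0, -1.0]]
force: [-0.4, 0.4, -0.3]
opening: 0.005
grasp_force: 0.0
```

play_rows(
  moves=[
    [[0,0,2,0,0,0],[0,0,1,0,0,0],[0,0,0,0,0,0]],
  ],
)

```text
time_s: 8.15
position: [0.5361, -0.018, 0.21]
tcp_rot: [[-0.945, 0.326, 0.001], [0.326, 0.945, -0.0], [-0.001, 0.0, -1.0]]
force: [-0.6, -0.5, 4.6]
opening: 0.005
grasp_force: 2.1
```

play_rows(
  moves=[
    [[0,0,2,0,0,0],[0,0,1,0,0,0],[0,0,0,0,0,0]],
  ],
)

```text
time_s: 8.45
position: [0.5361, -0.018, 0.2069]
tcp_rot: [[-0.945, 0.326, 0.001], [0.326, 0.945, -0.0], [-0.001, -0.0, -1.0]]
force: [-1.0, -1.1, 4.7]
opening: 0.002
grasp_force: 2.2
```

play_rows(
  moves=[
    [[0,0,2,0,0,0],[0,0,2,0,0,0],[0,0,2,0,0,0],[0,0,2,0,0,0],[0,0,0,0,0,0]],
  ],
)

```text
time_s: 8.95
position: [0.5361, -0.018, 0.1987]
tcp_rot: [[-0.945, 0.326, 0.001], [0.326, 0.945, -0.0], [-0.001, 0.0, -1.0]]
force: [-0.4, 0.5, 3.9]
opening: 0.005
grasp_force: 2.0
```

play_rows(
  moves=[
    [[0,0,2,0,0,0],[0,0,2,0,0,0],[0,0,1,0,0,0],[0,0,0,0,0,0]],
  ],
)

```text
time_s: 9.35
position: [0.5361, -0.018, 0.1939]
tcp_rot: [[-0.945, 0.326, 0.001], [0.326, 0.945, -0.0], [-0.001, -0.0, -1.0]]
force: [-0.6, -0.1, 4.9]
opening: 0.004
grasp_force: 2.5
```

play_rows(
  moves=[
    [[0,0,2,0,0,0],[0,0,2,0,0,0],[0,0,0,0,0,0],[0,0,0,0,0,0]],
  ],
)

```text
time_s: 9.75
position: [0.5361, -0.018, 0.1898]
tcp_rot: [[-0.945, 0.326, 0.001], [0.326, 0.945, -0.0], [-0.001, -0.0, -1.0]]
force: [-1.2, -0.5, 5.4]
opening: 0.002
grasp_force: 2.6
```

play_rows(
  moves=[
    [[0,0,-10,0,0,0],[0,0,-15,0,0,0],[0,0,-15,0,0,0],[0,0,-7,0,0,0],[0,0,0,0,0,0]],
  ],
)

```text
time_s: 10.25
position: [0.5364, -0.018, 0.2375]
tcp_rot: [[-0.945, 0.326, 0.002], [0.326, 0.945, -0.001], [-0.002, 0.0, -1.0]]
force: [0.2, 0.2, 0.3]
opening: 0.005
grasp_force: 0.0
```

play_rows(
  moves=[
    [[-12.5,-33.8,0,0,0,0],[-12.5,-33.8,0,0,0,0],[-12.5,-33.8,0,0,0,0],[0,0,0,0,0,0],[0,0,0,0,0,0]],
  ],
)

```text
time_s: 10.75
position: [0.5376, -0.1264, 0.2356]
tcp_rot: [[-0.945, 0.328, -0.002], [0.328, 0.945, 0.001], [0.002, 0.001, -1.0]]
force: [0.4, 0.5, -0.4]
opening: 0.004
grasp_force: 0.0
```

```bash
python3 - <<'E'
from h import *
s=bot.capture("side")
def crop(i,x,y,w=133,h=100): return cv2.resize(i[y:y+h,x:x+w],(w*5,h*5),interpolation=cv2.INTER_CUBIC)
cv2.imwrite("pics/c4.png",crop(s["image"],235,165))
st=bot.read_state();tip=np.array(st["position"])-[0,0,.014];print(st["position"],proj(s,tip),proj(s,np.array([.5385,-.126,.197])))
E
```

```text
[ 0.5375355  -0.12549973  0.23571283] [np.float64(300.65314346858946), np.float64(214.73503597661798)] [np.float64(300.63139039790224), np.float64(222.7814898445936)]
```

View pics/c4.png

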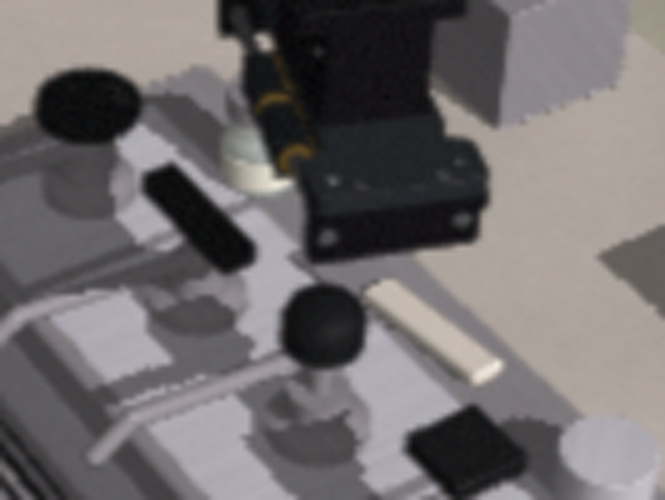

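```bash
python3 - <<'E'
from h import *
s=bot.capture("side");t=bot.capture("top")
def blob(f,x,y,r=16):
    g=cv2.imread(f).max(2)[y-r:y+r,x-r:x+r];n,l,S,c=cv2.connectedComponentsWithStats((g<55).astype(np.uint8),connectivity=4)
    k=l[r,r];return c[k]+[x-r,y-r],S[k]
for n,a,b in [("disc",(252,180),(242,208)),("bar",(275,201),(282,207)),("dome",(300,230),(321,206)),("sq",(328,256),(361,204))]:
    p,S1=blob("pics/s.png",*a);q,S2=blob("pics/t.png",*b);print(n,p,q,S1,S2,*tri([(s,p),(t,q)]))
E
```

```text
disc [252.00420168 179.29411765] [242.05865103 208.80645161] [  6   8  21  15 238] [  6   7  21  23 341] [0.52973469 0.09105649 0.18987119] [0.151098   0.14343938]
bar [274.56306306 201.43693694] [281.57383966 207.06751055] [  5   6  22  21 222] [  2  12  28  10 237] [ 0.53216858 -0.01864452  0.18961056] [0.19662466 0.17672518]
dome [299.34234234 229.8963964 ] [320.47236181 206.9798995 ] [  8   8  16  17 222] [  7   9  17  17 199] [ 0.53321595 -0.12745778  0.17771607] [0.61735236 0.52259163]
sq [328.20437956 255.28467153] [359.8008658  204.47619048] [  5   6  24  19 274] [  5   9  19  17 231] [ 0.5365175  -0.2361772   0.18476398] [0.81747033 0.65135103]
```

play_rows(
  moves=[
    [[3,-2.5,5,0,0,0],[0,0,6,0,0,0],[0,0,5,0,0,0],[0,0,3,0,0,0],[0,0,0,0,0,0]],
  ],
)

```text
time_s: 11.4
position: [0.5343, -0.1271, 0.2168]
tcp_rot: [[-0.946, 0.326, -0.001], [0.326, 0.946, 0.001], [0.001, 0.0, -1.0]]
force: [-0.1, -0.6, -0.7]
opening: 0.0
grasp_force: 0.0
```

play_rows(
  moves=[
    [[0,0,2,0,0,0],[0,0,2,0,0,0],[0,0,1,0,0,0],[0,0,0,0,0,0]],
  ],
)

```text
time_s: 11.8
position: [0.5346, -0.1274, 0.2125]
tcp_rot: [[-0.945, 0.326, -0.0], [0.326, 0.945, 0.0], [0.0, 0.0, -1.0]]
force: [-0.0, 0.5, 0.1]
opening: 0.008
grasp_force: 0.0
```

play_rows(
  moves=[
    [[0,0,2,0,0,0],[0,0,1,0,0,0],[0,0,0,0,0,0]],
  ],
)

```text
time_s: 12.1
position: [0.5349, -0.1276, 0.21]
tcp_rot: [[-0.945, 0.326, 0.001], [0.326, 0.945, -0.0], [-0.001, -0.0, -1.0]]
force: [-1.1, -0.5, 4.1]
opening: 0.006
grasp_force: 1.9
```

Contact is near z = 0.211, so I stop at 0.190.

play_rows(
  moves=[
    [[0,0,2,0,0,0],[0,0,2,0,0,0],[0,0,2,0,0,0],[0,0,2,0,0,0],[0,0,0,0,0,0]],
  ],
)

```text
time_s: 12.6
position: [0.5349, -0.1276, 0.2019]
tcp_rot: [[-0.945, 0.326, 0.001], [0.326, 0.945, -0.0], [-0.001, -0.0, -1.0]]
force: [-1.2, 0.5, 4.2]
opening: 0.004
grasp_force: 1.9
```

play_rows(
  moves=[
    [[0,0,2,0,0,0],[0,0,2,0,0,0],[0,0,2,0,0,0],[0,0,0,0,0,0]],
  ],
)

```text
time_s: 13.0
position: [0.5349, -0.1276, 0.1959]
tcp_rot: [[-0.945, 0.326, 0.001], [0.326, 0.945, -0.0], [-0.001, -0.0, -1.0]]
force: [0.1, -0.3, 4.1]
opening: 0.008
grasp_force: 2.2
```

play_rows(
  moves=[
    [[0,0,2,0,0,0],[0,0,2,0,0,0],[0,0,2,0,0,0],[0,0,0,0,0,0],[0,0,0,0,0,0]],
  ],
)

```text
time_s: 13.5
position: [0.5349, -0.1276, 0.19]
tcp_rot: [[-0.945, 0.326, 0.001], [0.326, 0.945, -0.0], [-0.001, -0.0, -1.0]]
force: [-0.6, 1.5, 4.6]
opening: 0.004
grasp_force: 2.5
```

play_rows(
  moves=[
    [[0,0,-10,0,0,0],[0,0,-20,0,0,0],[0,0,-30,0,0,0],[0,0,-30,0,0,0],[0,0,-20,0,0,0]],
  ],
)

```text
time_s: 14.0
position: [0.5351, -0.1276, 0.3018]
tcp_rot: [[-0.945, 0.326, 0.002], [0.326, 0.945, -0.001], [-0.002, -0.0, -1.0]]
force: [0.2, 0.1, -0.1]
opening: 0.007
grasp_force: 0.0
```

play_rows(
  moves=[
    [[0,0,0,0,0,0],[0,0,0,0,0,0],[0,0,0,0,0,0]],
  ],
)

```text
time_s: 14.3
position: [0.5337, -0.127, 0.2981]
tcp_rot: [[-0.945, 0.326, -0.003], [0.326, 0.945, 0.001], [0.003, 0.0, -1.0]]
force: [0.6, 0.6, -0.4]
opening: 0.005
grasp_force: 0.0
```

```bash
python3 - <<'E'
from h import *
s=bot.capture("side")
i=s["image"][165:265,235:368]
cv2.imwrite("pics/c5.png",cv2.resize(i,None,fx=5,fy=5,interpolation=cv2.INTER_CUBIC))
E
```

```text
(no output)
```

View pics/c5.png

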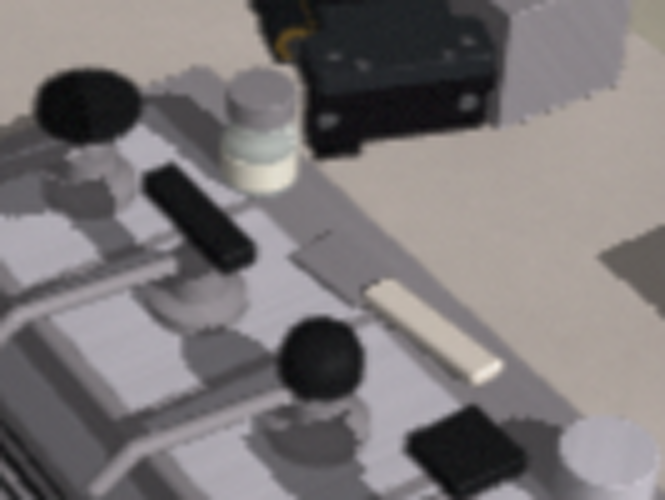

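The dome dropped from crop row 325 to 359, about 20 mm. The disc and bar are still down, and the square and the bystanders in view haven't moved. Handing in.

```bash
python3 -c "
from rig import bot
print(bot.hand_in())"
```

```text
the job is handed in; nothing more can be done
None
```

I pushed the disc, bar and dome heads down in that order, each about 20 mm and never reading over about 6 N; the square head stayed up, nothing else visibly moved in the last close-up (cup, bottle and cup stack out of frame), and the job is handed in (no verdict returned).

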